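# Unpin the grinding dish, lift it and hold it turned

### The arm

A 6-joint arm with a two-finger parallel gripper is mounted at the origin on a cart in front of the work surface, level with it; the furniture and walls round the work are solid. World frame = base frame: x ahead of the robot, y to its left, z up, the work surface at z = 0. Lengths are in m, angles in rad, forces in N, time in s.
With the tool pointing down it reaches from about 0.35 to 0.8 m from the base axis. Payload 7.3 kg.
Tool frame: the origin (TCP) lies midway between the tips of the shut fingers; the grasp point (between the pads) lies 19 mm behind it (arm.hold_point_z is the distance from the TCP to the grasp point, in m); z points along the fingers, y is the direction in which the jaws open and shut (so a half turn about z gives the same grasp; the last joint's range is limited). The gripper opens to 85 mm and grips with 20 to 120 N. Pads are 22 mm wide; open, the fingers measure 114 mm over their backs; the gripper's body (76 mm by 85 mm) begins 54 mm behind the grasp point. The pads swing forward as they close: fully open they stand 13 mm farther back than shut.
Start: joints at [1.023, 0.342, 1.524, -0, 1.275, -0.146], TCP at [0.205, 0.483, 0.231] pointing down, gripper open.
Joint ranges: [-2.53, 2.53], [-0.77, 2.02], [0.04, 2.7], [-1, 4.14], [0.28, 2.66], [-3.11, 3.11]. Speed limits (rad/s): [2.57, 2.57, 3.14, 3.14, 3.14, 3.14].

### API

Orientations are given as a 3x3 rotation matrix whose columns are the frame's x, y, z axes.
In Python, from plant import arm gives the robot as it stands.
- The arm moves only by the tool drive_tool, never from a script. Its argument "targets" is a list of rows, each an object with "offset": the shift along the tool's x, y, z in cm, a list of three; "angular": the turn, a rotation vector about the tool's x, y, z in units of 5 degrees (1.0 is 5 degrees), a list of three; "gripper": the finger opening in cm, from 0 to 8.54. In form: [{"offset": [tx, ty, tz], "angular": [wx, wy, wz], "gripper": gripper}, ...]. A call has 1 to 5 rows; each row is the pose to reach, as a shift and turn from the pose measured when the call began, along the tool's axes at that moment; what a row does not reach only later rows make up. A row lasts 1/10 s, in which the tool goes at most 50 mm and 8.59 degrees, less where a joint would pass 70% of its speed; a pose out of reach is approached as far as the arm can. A call with a gripper value outside its range is refused whole. The fingers move at their own pace and stop on an object; "grip_force" is the grip in N (left out, the last holds). Time passes only in rows, so rows that repeat a pose let the fingers close. It gives the time, the measured TCP pose, the force and the opening at its end, in the units of the state.
- arm.sense(): the state, without advancing time (a new reading comes with each control period).
- arm.read_camera(name): name is "side" or "top"; returns a dict with "img" (400x640x3 uint8, red, green, blue), "mtx" (3x3 intrinsics, pixels), "eye" and "attitude" of the camera in the world. Camera axes: x right, y down, z forward; pixel columns grow to the right and rows downward; lengths in m; the calibration is good to about 2 mm. A picture is of the moment at which its call begins. There is no depth.
- arm.close_job(): hands the job in, once; it reports no verdict.
The state is a dict: "t": time; "joint_positions": joint angles; "joint_vel": joint speeds; "joint_efforts": joint torques, N m; "position": TCP position; "orientation": TCP orientation; "ft_force": force on the tool from outside, world axes, zero at the start; "ft_torque": the same for the moment, N m; "grip_width": opening from 0.0 (shut) to 1.0 (fully open).
Only numpy, scipy, OpenCV 4.12 (cv2) and the standard library are available. Lean on these libraries where they do the work, as an engineer would, in place of code of your own. Each camera call takes 0.05 s, during which the arm holds its last target. There are 200 camera calls.

### The job

The steel spice-grinding dish is pinned to its wooden stand, with its loose grinding ball in the middle. Draw the pin straight up out of its bore and park it upright in the open notch at the end of the pin block, collar down on the wood; then take the dish by its arched handle, lift it straight up about 5 cm, and only then turn it, level and smoothly so that the ball stays in the middle, a quarter turn clockwise (seen from above). Finish still holding the dish there, level and still above its stand, and disturb nothing else.

Things in the scene. Friction and masses are not known exactly. Their poses are not given: they have to be found in the camera images.
- stand: Fixed wooden stand: board 170x190 mm, 14 mm thick, with a wooden pin block (90x34 mm, top 44 mm above the worktop) along one side. Origin on the worktop under the seat's axis. z up; +y points from the seat to the pin's bore, the notch opens towards -x. Four 8 mm high steel studs keep the dish's round foot (68 mm wide, 2.5 mm play) in place. Yaw within 0.35 rad of the worktop's axes.
- stand_bore (a point): Mouth of the vertical bore (12 mm wide, 30 mm deep) in the top face of the pin block, 83 mm to stand +y, 44 mm above the worktop. At the start the dish's ear lies over it and the pin stands in both.
- stand_notch (a point): Parking place of the pin: centre of the notch, in the block's top face, 52 mm to stand -x of the bore, 44 mm above the worktop. A vertical slot 14 mm wide, 30 mm deep, open above and at the block's end (13 mm away to stand -x), closed 9 mm to stand +x of this point. Parked, the pin stands upright, collar flat on the block.
- pin_knob (a point): Grip point of the loose pin (about 50 g), on its axis in its round wooden knob, 18 mm diameter, 32 mm high (from 20 mm below this point to 12 mm above). Under the knob a steel collar, 24 mm diameter, 5 mm thick, then the shank, 10 mm diameter, 28 mm long; its tip is 53 mm below this point. z along the pin, up.
- pin_collar (a point): Centre of the underside of the pin's collar, where the shank begins, 25 mm below the knob's grip point. At the start 51 mm above the worktop (resting on the dish's ear); parked, 44 mm.
- dish_handle (a point): Grip point of the loose dish (about 0.3 kg): middle of the wooden bar on its arched handle, on the dish's axis, 106 mm above its underside, 120 mm above the worktop at the start. Bar 56 mm long along dish x, 12 mm thick along dish y, 16 mm high; arch in the x-z plane, legs 63 mm either side. Axes equal the stand's at the start: +y to the pin ear, -y to the pouring lip, z up.
- dish_well (a point): Middle of the dish's hollow, on its floor, 8 mm above the dish's underside. Steel dish 124 mm wide, 37 mm high, floor rising gently to the rim; on its +y side a flat ear (30 mm wide, 6 mm thick) with a 13 mm hole 83 mm from the axis. Same axes as the handle point.
- dish_lip (a point): Tip of the dish's small pouring lip, 80 mm from the dish's axis on the side away from the ear (dish -y). A quarter turn clockwise brings it to stand -x, the notch's open end.
- ball_center (a point): Centre of the loose stone grinding ball, 30 mm diameter, about 40 g, free to roll in the dish; at the start it rests in the middle.
- tin_1: Food tin, 76 mm wide, 58 mm high, standing on the worktop; origin at the centre of its underside. To be left alone.
- kitchen_timer: White wind-up kitchen timer, 64 mm wide, 56 mm high; origin at the centre of its underside. To be left alone.
- lemon_1: Lemon, 78 x 55 x 56 mm, lying on the worktop to the right; origin at its underside. To be left alone.
Mind the look-alikes: they are no part of the job. What is shaped like the part that bears pin_knob but green, purple or yellow is not meant.

How it is judged:
On the way, in this order (a step that is already met when the one before it is completed fails the run):
1. the pin is drawn right out, above the ear, while the dish still sits on its stand (z of pin_collar in the frame of stand above 0.081 m and z of dish_well in the frame of stand below 0.028 m), for 0.05 s.
2. the pin stands parked in the notch, let go (distance between pin_collar and stand_notch below 0.009 m and z of pin_collar in the frame of stand_notch below 0.004 m and angle between pin_collar's own z axis and vertical below 0.2 rad and contact force between pin and the fingers below 0.1 N and z of dish_well in the frame of stand below 0.028 m), for 0.2 s.
3. the dish is lifted clear, level, ball in the middle, not yet turned (z of dish_well in the frame of stand above 0.042 m and angle between the x axis of dish_handle and the x axis of stand, either way round below 0.5 rad and horizontal distance between ball_center and dish_well below 0.016 m), for 0.1 s.
At the end, for the whole second after the job is handed in: Fingers hold the dish 25-100 mm above its seat, within 35 mm of the stand axis, still, level to 0.12 rad, turned 90 deg clockwise (0.2 rad); ball within 16 mm of its middle; pin upright (0.2 rad) in the notch, collar within 9 mm of the notch point, at most 4 mm above the block (z of dish_well in the frame of stand between 0.047 and 0.122 m and horizontal distance between dish_well and stand below 0.035 m and angle between the x axis of dish_handle and the y axis of stand, either way round below 0.2 rad and x of dish_lip in the frame of stand below -0.035 m and angle between dish_handle's own z axis and vertical below 0.12 rad and horizontal distance between ball_center and dish_well below 0.016 m and distance between ball_center and dish_well below 0.026 m and contact force between dish and the fingers above 1 N and contact force between dish and stand below 0.1 N and linear speed of dish below 0.03 m/s and distance between pin_collar and stand_notch below 0.009 m and z of pin_collar in the frame of stand_notch below 0.004 m and angle between pin_collar's own z axis and vertical below 0.2 rad); the arm keeps its last pose, push and grip.
It fails at once if the dish tips by more than 0.3 rad (angle between dish_handle's own z axis and vertical above 0.3 rad).
It fails at once if the ball rolls more than 32 mm from the dish's middle (horizontal distance between ball_center and dish_well above 0.032 m).
It fails at once if tin, timer or lemon is disturbed (distance of any of tin_1, kitchen_timer, lemon_1 from where it was at the start of the episode above 0.02 m).
It also fails if it takes over 48 s, if anything falls off the work surface, if the arm or the gripper's body presses on something with over 40 N, if the wrist force passes 120 N, or if a joint passes its speed limit or range.

## Working session

There is one attempt and no reset: what is moved stays moved. The work goes in short steps, Python scripts to look and compute and a tool call to move; the robot and the scene stay as the last step left them, time stands still between calls to the robot, and variables do not carry over. Pictures are saved under pics/ and viewed, about 8 in all and at most 12, crops included, and the job is handed in when it is done.

Besides the shell and the picture viewer there is one more tool, called after "Call:" by a JSON object that holds its "method" and its "body", one argument or row to a line. drive_tool: Moves the arm, as the interface text tells. Its arguments: {"type":"object","properties":{"targets":{"type":"array"},"grip_force":{"type":"number"}},"required":["targets"]}

```bash
mkdir -p pics; cat > h.py <<'E'
import numpy as np, cv2
from plant import arm
def snap(name,fn=None):
    c=arm.read_camera(name)
    if fn: cv2.imwrite('pics/'+fn,c['img'][:,:,::-1])
    return c
def ray(c,u,v):
    d=np.array(c['attitude'])@np.linalg.inv(c['mtx'])@np.array([u,v,1.]); return np.array(c['eye']),d/np.linalg.norm(d)
def onplane(c,u,v,z):
    o,d=ray(c,u,v); return o+d*(z-o[2])/d[2]
def proj(c,p):
    q=np.array(c['mtx'])@(np.array(c['attitude']).T@(np.array(p)-c['eye'])); return q[:2]/q[2]
def tri(c1,p1,c2,p2):
    (o1,d1),(o2,d2)=ray(c1,*p1),ray(c2,*p2)
    s=np.linalg.lstsq(np.c_[d1,-d2],o2-o1,rcond=None)[0]; a=o1+s[0]*d1;b=o2+s[1]*d2
    return (a+b)/2,np.linalg.norm(a-b)
E
python3 - <<'E'
from h import *
a=snap('top','top0.png');b=snap('side','side0.png')
print(a['eye'],a['attitude'],a['mtx']);print(b['eye'],b['attitude'])
s=arm.sense();print(s['position'],s['orientation'],s['ft_force'],s['t'],arm.hold_point_z)
E
```

```text
[ 0.47506743 -0.26853453  1.12473632] [[-0.01332837 -0.99340157  0.11391079]
 [-0.99989577  0.01260899 -0.0070335 ]
 [ 0.00555079 -0.11399267 -0.99346608]] [[390.59699668   0.         319.73485422]
 [  0.         390.59699668 202.62523043]
 [  0.           0.           1.        ]]
[0.25285493 0.44279852 0.57428753] [[-0.90864724 -0.20293802  0.36493335]
 [-0.41726568  0.47435305 -0.77516356]
 [-0.01579709 -0.85662439 -0.51569866]]
[0.2051198  0.48288292 0.23069682] [[-9.20353199e-01  3.91087560e-01 -7.13733989e-04]
 [ 3.91088165e-01  9.20352445e-01 -1.19363874e-03]
 [ 1.90069560e-04 -1.37770215e-03 -9.99999033e-01]] [-0.36163628  0.18841201  0.36993991] 0.1 0.0187
```

View pics/top0.png

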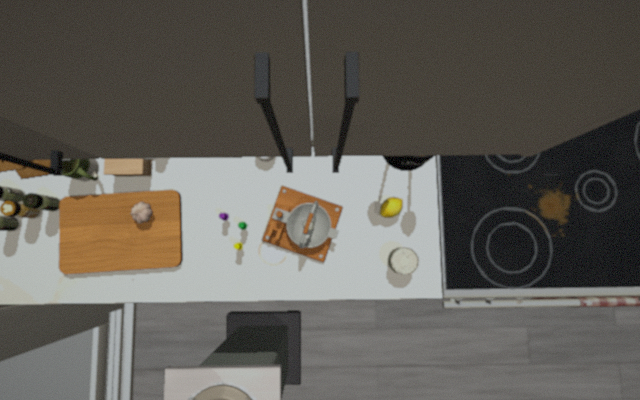

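View pics/side0.png

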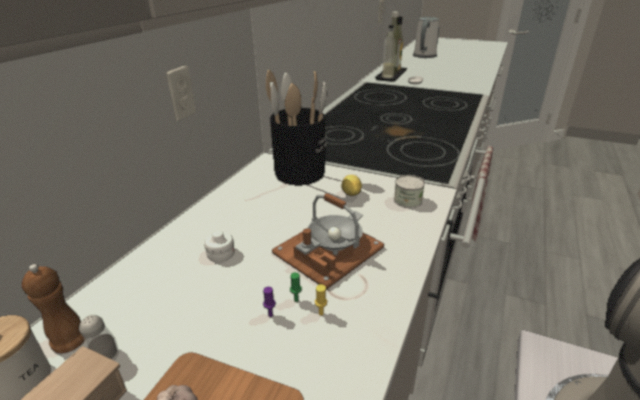

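Top view: the stand is at about (302,225), with the block on its left, the dish handle near (310,220), lemon (391,207), tin (404,261) and decoy pins at (224-242, 216-246). Side view: the stand is at about (330,245), with the pin knob near (307,238) and the handle bar near (335,200). Next I'll zoom in.

```bash
python3 - <<'E'
import cv2,numpy as np
a=cv2.imread('pics/top0.png')[175:275,250:355];b=cv2.imread('pics/side0.png')[185:295,265:395]
a=cv2.resize(a,None,fx=5,fy=5,interpolation=2)[:, :525];b=cv2.resize(b,None,fx=5,fy=5,interpolation=2)
cv2.imwrite('pics/c1.png',a);cv2.imwrite('pics/c2.png',b)
E
```

```text
(no output)
```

View pics/c1.png

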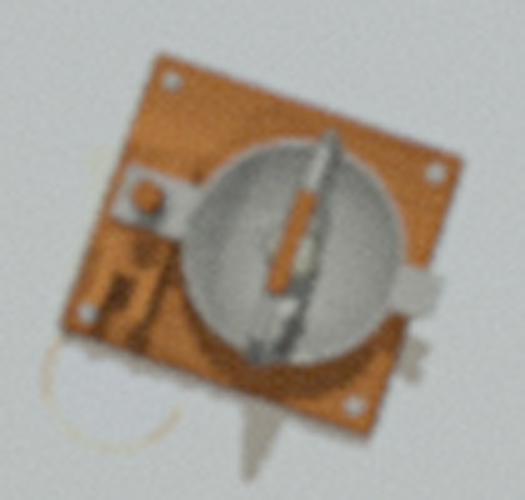

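View pics/c2.png

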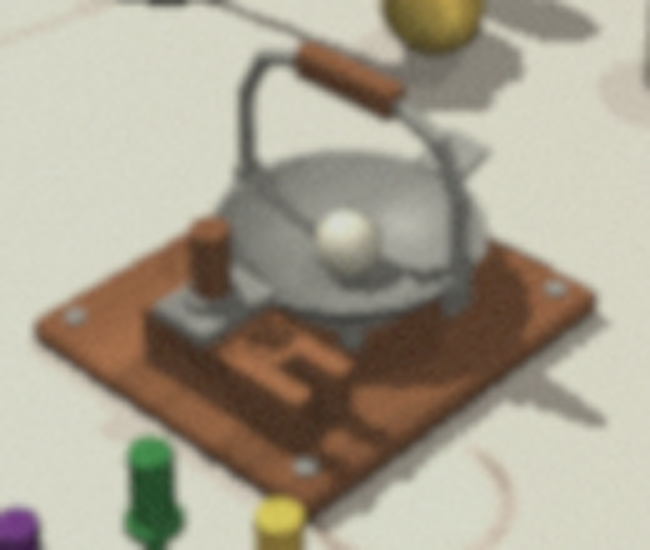

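Top crop (×5): four board screws at (172,81), (436,172), (88,313) and (354,404), knob at (150,197), bar from (308,193) to (280,292), and a dark notch near (120,292). Side crop: knob top at (210,228), bar centre at (350,77), ball at (347,240), and the notch opening towards the lower right.

```bash
python3 - <<'E'
from h import *
import json
a=snap('top');b=snap('side')
T=lambda x,y:((x+.5)/5-.5+250,(y+.5)/5-.5+175); S=lambda x,y:((x+.5)/5-.5+265,(y+.5)/5-.5+185)
sc=np.array([onplane(a,*T(*p),.014) for p in [(172,81),(436,172),(88,313),(354,404)]])
sb=np.array([onplane(b,*S(*p),.014) for p in [(75,317),(555,289),(305,466)]])
print('screws top',sc.round(4).tolist());print('side',sb.round(4).tolist(), 'expect order 0,3,2')
yv=(sc[0]-sc[1]+sc[2]-sc[3])[:2];xv=(sc[0]-sc[2]+sc[1]-sc[3])[:2]
print('yaw',np.arctan2(-yv[0],yv[1]),np.arctan2(xv[1],xv[0]),'board ctr',sc.mean(0), sb[:2].mean(0))
k=onplane(a,*T(150,197),.088);print('knob top',k,'tri',tri(a,T(150,197),b,S(210,228)))
h=onplane(a,*T(293,242),.128);print('bar',h,'tri',tri(a,T(293,242),b,S(350,77)))
d=(k-h)[:2];print('dist',np.linalg.norm(d),'yaw',np.arctan2(-d[0],d[1]))
e=onplane(a,*T(308,193),.124)-onplane(a,*T(280,292),.124);print('bar yaw',np.arctan2(e[1],e[0]))
print('ball tri?',onplane(b,*S(347,240),.014+.008+.015))
print('dishrim top ctr',onplane(a,*T(293,252),.051))
print(arm.sense()['t'])
E
```

```text
screws top [[0.6379, -0.1743, 0.014], [0.5835, -0.3249, 0.014], [0.5058, -0.1263, 0.014], [0.4527, -0.2763, 0.014]]
side [[0.638, -0.1734, 0.014], [0.4521, -0.2761, 0.014], [0.5072, -0.1261, 0.014]] expect order 0,3,2
yaw -0.3435342840125608 -0.3520155312880166 board ctr [ 0.54495654 -0.22545171  0.014     ] [ 0.54506402 -0.2247497   0.014     ]
knob top [ 0.56482794 -0.16866545  0.088     ] tri (array([ 0.56603837, -0.16800564,  0.08549225]), np.float64(0.0021409299898915634))
bar [ 0.53737534 -0.24544782  0.128     ] tri (array([ 0.53801372, -0.24521176,  0.12073975]), np.float64(0.0003923749402746633))
dist 0.08154249162238005 yaw -0.343374125353329
bar yaw -0.28568760001291943
ball tri? [ 0.53877977 -0.24417027  0.037     ]
dishrim top ctr [ 0.53668882 -0.24360953  0.051     ]
0.2
```

The two views agree: stand yaw is about -0.345 rad, seat axis about (0.5375, -0.2455), bore (0.5655, -0.1675) and notch (0.5166, -0.150).

```bash
cat > go.py <<'E'
import sys
from h import *
from scipy.spatial.transform import Rotation as Ro
def go(x,y,z,yaw):
    s=arm.sense();R=np.array(s['orientation']);p=np.array(s['position'])
    c,n=np.cos(yaw),np.sin(yaw)
    G=np.array([[n,c,0],[-c,n,0],[0,0,-1.]])  # cols: x=(n,-c,0) y=(c,n,0) z=-Z
    G=np.c_[[-n,c,0],[c,n,0],[0,0,-1.]]
    print('det',round(np.linalg.det(G)),'off cm',(R.T@(np.array([x,y,z])-p)*100).round(2),'ang',(np.degrees(Ro.from_matrix(R.T@G).as_rotvec())/5).round(2))
    print('pos',p.round(4),'yaw',np.arctan2(R[1,1],R[0,1]).round(4),'ft',np.round(s['ft_force'],1),'grip',round(s['grip_width'],3),'t',s['t'],'q',np.round(s['joint_positions'],3))
if __name__=='__main__': go(*map(float,sys.argv[1:5]))
E
python3 go.py 0.5655 -0.1675 0.17 -0.345
```

```text
det 1 off cm [-58.6  -45.77   6.12] ang [-1.000e-02  1.000e-02  1.735e+01]
pos [0.2052 0.483  0.2309] yaw 1.1689 ft [ 0.3 -0.   0.1] grip 1.002 t 0.2 q [ 1.023  0.342  1.525  0.     1.275 -0.146]
```

Call:
{"method": "drive_tool", "body": {
  "targets": [
    {"offset": [-4, -3, 0], "angular": [0, 0, 1.2], "gripper": 8.5},
    {"offset": [-8, -6, 0], "angular": [0, 0, 2.4], "gripper": 8.5},
    {"offset": [-12, -9, 0], "angular": [0, 0, 3.6], "gripper": 8.5},
    {"offset": [-16, -12.5, 0.5], "angular": [0, 0, 4.8], "gripper": 8.5},
    {"offset": [-20, -15.5, 1], "angular": [0, 0, 6], "gripper": 8.5}
  ]
}}

```text
t: 0.7
position: [0.327, 0.2636, 0.2214]
orientation: [[-0.599, 0.801, -0.0], [0.801, 0.599, -0.001], [-0.0, -0.0, -1.0]]
ft_force: [0.8, 1.6, 0.2]
grip_width: 0.993
```

```bash
python3 go.py 0.5655 -0.1675 0.17 -0.345
```

```text
det 1 off cm [-48.8   -6.7    5.16] ang [-0.000e+00  1.000e-02  1.131e+01]
pos [0.327  0.2636 0.2214] yaw 0.6417 ft [0.8 1.6 0.2] grip 0.993 t 0.7 q [ 0.496  0.159  1.804 -0.     1.18  -0.146]
```

Call:
{"method": "drive_tool", "body": {
  "targets": [
    {"offset": [-5, -0.7, 0.3], "angular": [0, 0, 1.2], "gripper": 8.5},
    {"offset": [-10, -1.4, 0.6], "angular": [0, 0, 2.4], "gripper": 8.5},
    {"offset": [-15, -2.1, 1], "angular": [0, 0, 3.6], "gripper": 8.5},
    {"offset": [-20, -2.8, 1.5], "angular": [0, 0, 4.8], "gripper": 8.5},
    {"offset": [-25, -3.5, 2], "angular": [0, 0, 6], "gripper": 8.5}
  ]
}}

```text
t: 1.2
position: [0.4469, 0.0447, 0.202]
orientation: [[-0.113, 0.994, 0.001], [0.994, 0.113, -0.0], [-0.0, 0.0, -1.0]]
ft_force: [0.7, 0.8, -0.2]
grip_width: 0.995
```

```bash
python3 go.py 0.5655 -0.1675 0.17 -0.345
```

```text
det 1 off cm [-22.42   9.38   3.21] ang [0.01 0.   5.25]
pos [0.4469 0.0447 0.202 ] yaw 0.1135 ft [ 0.7  0.8 -0.2] grip 0.995 t 1.2 q [-0.071  0.232  1.767 -0.     1.142 -0.184]
```

Call:
{"method": "drive_tool", "body": {
  "targets": [
    {"offset": [-4.5, 1.9, 0.6], "angular": [0, 0, 1.05], "gripper": 8.5},
    {"offset": [-9, 3.8, 1.2], "angular": [0, 0, 2.1], "gripper": 8.5},
    {"offset": [-13.5, 5.6, 1.9], "angular": [0, 0, 3.15], "gripper": 8.5},
    {"offset": [-18, 7.5, 2.5], "angular": [0, 0, 4.2], "gripper": 8.5},
    {"offset": [-22.4, 9.4, 3.2], "angular": [0, 0, 5.25], "gripper": 8.5}
  ]
}}

```text
t: 1.7
position: [0.5662, -0.1694, 0.1696]
orientation: [[0.342, 0.94, 0.0], [0.94, -0.342, -0.001], [-0.001, 0.001, -1.0]]
ft_force: [14.3, -0.5, 9.8]
grip_width: 0.998
```

```bash
python3 - <<'E'
from h import *
a=snap('top');b=snap('side')
A=cv2.resize(a['img'][175:275,250:355],None,fx=4,fy=4,interpolation=2);B=cv2.resize(b['img'][175:295,265:395],None,fx=4,fy=4,interpolation=2)
im=np.zeros((480,940,3),'u1')[:, :]; im[:400,:420]=A; im[:480,420:940]=B
cv2.imwrite('pics/m3.png',im[:480,:940,::-1] if 0 else cv2.resize(im,(800,408))[:,:,::-1])
E
python3 go.py 0.5655 -0.1675 0.060 -0.345
```

```text
det 1 off cm [ 0.41 -0.17 10.72] ang [-0.03  0.02 -0.07]
pos [ 0.5659 -0.1719  0.1672] yaw -0.3513 ft [ 0.3 -0.2  0.7] grip 0.996 t 1.8 q [-0.423  0.518  1.426 -0.002  1.199 -0.072]
```

View pics/m3.png

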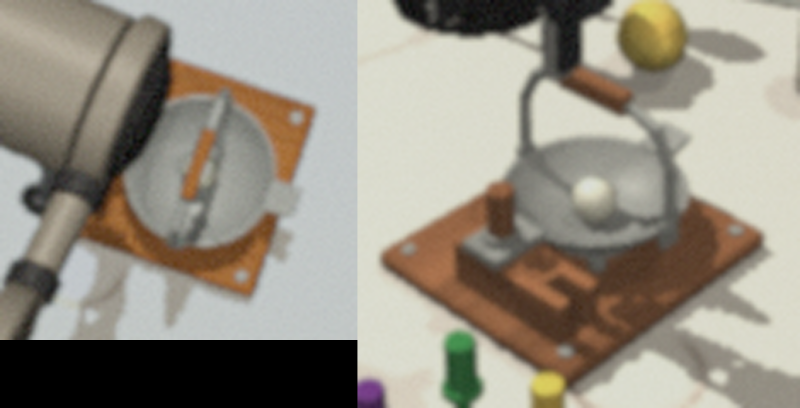

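The picture shows the dish, ball and pin undisturbed, with the gripper above the pin. I'll descend next.

Call:
{"method": "drive_tool", "body": {
  "targets": [
    {"offset": [0.4, -0.15, 2.5], "angular": [0, 0, -0.05], "gripper": 8.5},
    {"offset": [0.4, -0.15, 5], "angular": [0, 0, -0.05], "gripper": 8.5},
    {"offset": [0.4, -0.15, 7.2], "angular": [0, 0, -0.05], "gripper": 8.5},
    {"offset": [0.4, -0.15, 8], "angular": [0, 0, -0.05], "gripper": 6},
    {"offset": [0.4, -0.15, 8], "angular": [0, 0, -0.05], "gripper": 5}
  ]
}}

```text
t: 2.3
position: [0.565, -0.167, 0.0863]
orientation: [[0.339, 0.941, -0.005], [0.941, -0.339, 0.0], [-0.001, -0.005, -1.0]]
ft_force: [0.8, 0.3, 0.7]
grip_width: 0.687
```

```bash
python3 go.py 0.5655 -0.1675 0.060 -0.345;  python3 - <<'E'
from h import *
b=snap('side')
cv2.imwrite('pics/m4.png',cv2.resize(b['img'][185:285,265:395],None,fx=5,fy=5,interpolation=2)[:,:,::-1])
E
```

```text
det 1 off cm [-0.03  0.07  2.63] ang [-0.05  0.01 -0.02]
pos [ 0.565  -0.167   0.0863] yaw -0.3464 ft [0.8 0.3 0.7] grip 0.687 t 2.3 q [-0.417  0.604  1.522 -0.002  1.02  -0.069]
```

View pics/m4.png

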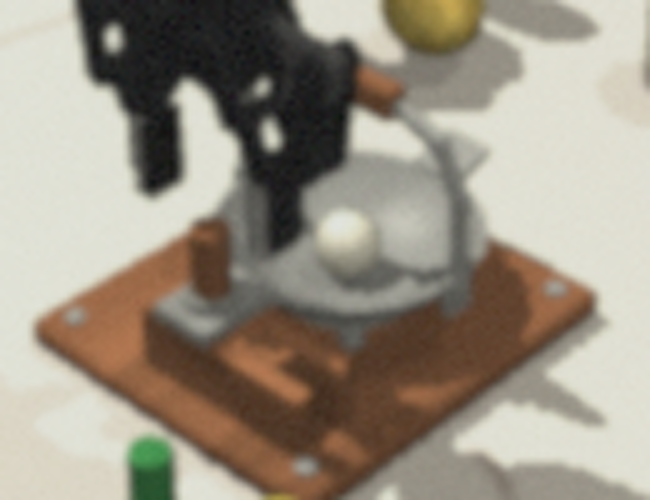

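The fingers straddle the knob: tips at (155,190) and (285,245), knob top at (210,228), so they're centred. I'll go down and grip.

Call:
{"method": "drive_tool", "body": {
  "targets": [
    {"offset": [0, 0.07, 1], "angular": [-0.05, 0, 0], "gripper": 5},
    {"offset": [0, 0.07, 2], "angular": [-0.05, 0, 0], "gripper": 5},
    {"offset": [0, 0.07, 2.6], "angular": [-0.05, 0, 0], "gripper": 4},
    {"offset": [0, 0.07, 2.6], "angular": [-0.05, 0, 0], "gripper": 2.6},
    {"offset": [0, 0.07, 2.6], "angular": [-0.05, 0, 0], "gripper": 2.2}
  ],
  "grip_force": 30
}}

```text
t: 2.85
position: [0.5664, -0.1677, 0.0614]
orientation: [[0.34, 0.941, 0.001], [0.941, -0.34, -0.002], [-0.001, 0.002, -1.0]]
ft_force: [0.2, -0.1, -0.2]
grip_width: 0.263
```

Call:
{"method": "drive_tool", "body": {
  "targets": [
    {"offset": [0, 0, 0], "angular": [0, 0, 0], "gripper": 1.9},
    {"offset": [0, 0, 0], "angular": [0, 0, 0], "gripper": 1.6},
    {"offset": [0, 0, 0], "angular": [0, 0, 0], "gripper": 1.2},
    {"offset": [0, 0, 0], "angular": [0, 0, 0], "gripper": 1},
    {"offset": [0, 0, 0], "angular": [0, 0, 0], "gripper": 1}
  ]
}}

```text
t: 3.35
position: [0.5667, -0.1677, 0.0617]
orientation: [[0.34, 0.941, 0.002], [0.941, -0.34, -0.002], [-0.001, 0.003, -1.0]]
ft_force: [-0.5, 0.9, 1.8]
grip_width: 0.195
```

```bash
python3 go.py 0.5655 -0.1675 0.060 -0.345
```

```text
det 1 off cm [-0.02 -0.12  0.17] ang [ 0.03  0.02 -0.02]
pos [ 0.5667 -0.1677  0.0617] yaw -0.3465 ft [-0.5  0.9  1.8] grip 0.195 t 3.35 q [-4.170e-01  6.350e-01  1.544e+00 -1.000e-03  9.600e-01 -6.900e-02]
```

Pin gripped (opening ≈17 mm, forces small). Drawing it straight up.

Call:
{"method": "drive_tool", "body": {
  "targets": [
    {"offset": [0, 0, -0.5], "angular": [0, 0, 0], "gripper": 1},
    {"offset": [0, 0, -1.5], "angular": [0, 0, 0], "gripper": 1},
    {"offset": [0, 0, -2.5], "angular": [0, 0, 0], "gripper": 1},
    {"offset": [0, 0, -3.5], "angular": [0, 0, 0], "gripper": 1},
    {"offset": [0, 0, -4.4], "angular": [0, 0, 0], "gripper": 1}
  ],
  "grip_force": 40
}}

```text
t: 3.85
position: [0.5668, -0.1677, 0.1071]
orientation: [[0.34, 0.941, 0.003], [0.941, -0.34, -0.003], [-0.001, 0.004, -1.0]]
ft_force: [0.1, -0.2, 0.5]
grip_width: 0.195
```

Call:
{"method": "drive_tool", "body": {
  "targets": [
    {"offset": [0, 0, -0.5], "angular": [0, 0, 0], "gripper": 1},
    {"offset": [0, 0, -0.9], "angular": [0, 0, 0], "gripper": 1},
    {"offset": [0, 0, -1], "angular": [0, 0, 0], "gripper": 1},
    {"offset": [0, 0, -1], "angular": [0, 0, 0], "gripper": 1}
  ]
}}

```text
t: 4.25
position: [0.5667, -0.1677, 0.117]
orientation: [[0.34, 0.941, 0.003], [0.941, -0.34, -0.003], [-0.001, 0.003, -1.0]]
ft_force: [0.4, -0.1, -0.1]
grip_width: 0.193
```

```bash
python3 go.py 0.5177 -0.1502 0.115 -0.345;  python3 - <<'E'
from h import *
b=snap('side')
cv2.imwrite('pics/m5.png',cv2.resize(b['img'][175:275,265:395],None,fx=5,fy=5,interpolation=2)[:,:,::-1])
E
```

```text
det 1 off cm [-0.02 -5.2   0.18] ang [ 0.04  0.02 -0.02]
pos [ 0.5667 -0.1677  0.117 ] yaw -0.3465 ft [ 0.4 -0.1 -0.1] grip 0.193 t 4.25 q [-4.170e-01  5.670e-01  1.493e+00 -1.000e-03  1.078e+00 -6.900e-02]
```

View pics/m5.png

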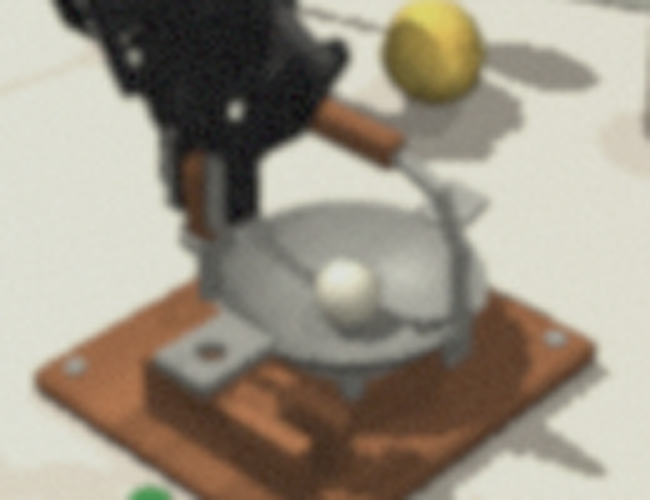

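The pin is clear of the ear: tip at (205,295), hole at (211,351). The dish and ball are undisturbed. Moving over the notch.

Call:
{"method": "drive_tool", "body": {
  "targets": [
    {"offset": [0, -1, 0], "angular": [0, 0, 0], "gripper": 1},
    {"offset": [0, -2.3, 0], "angular": [0, 0, 0], "gripper": 1},
    {"offset": [0, -3.6, 0], "angular": [0, 0, 0], "gripper": 1},
    {"offset": [0, -4.7, 0], "angular": [0, 0, 0], "gripper": 1},
    {"offset": [0, -5.2, 0], "angular": [0, 0, 0], "gripper": 1}
  ]
}}

```text
t: 4.8
position: [0.5167, -0.1495, 0.1162]
orientation: [[0.34, 0.941, 0.001], [0.941, -0.34, -0.002], [-0.001, 0.001, -1.0]]
ft_force: [0.0, 0.6, -0.2]
grip_width: 0.19
```

Call:
{"method": "drive_tool", "body": {
  "targets": [
    {"offset": [0, 0, 0.5], "angular": [0, 0, 0], "gripper": 1},
    {"offset": [0, 0, 1.3], "angular": [0, 0, 0], "gripper": 1},
    {"offset": [0, 0, 2], "angular": [0, 0, 0], "gripper": 1},
    {"offset": [0, 0, 2.4], "angular": [0, 0, 0], "gripper": 1},
    {"offset": [0, 0, 2.4], "angular": [0, 0, 0], "gripper": 1}
  ]
}}

```text
t: 5.3
position: [0.5164, -0.1494, 0.0911]
orientation: [[0.34, 0.941, -0.001], [0.941, -0.34, -0.001], [-0.001, -0.0, -1.0]]
ft_force: [0.3, 0.3, -0.5]
grip_width: 0.192
```

```bash
python3 go.py 0.5177 -0.1502 0.055 -0.345;  python3 - <<'E'
from h import *
b=snap('side')
cv2.imwrite('pics/m6.png',cv2.resize(b['img'][195:285,275:365],None,fx=6,fy=6,interpolation=2)[:,:,::-1])
E
```

```text
det 1 off cm [-0.02  0.15  3.61] ang [-0.    0.01 -0.02]
pos [ 0.5164 -0.1494  0.0911] yaw -0.3465 ft [ 0.3  0.3 -0.5] grip 0.192 t 5.3 q [-4.240e-01  5.170e-01  1.673e+00 -1.000e-03  9.510e-01 -7.600e-02]
```

View pics/m6.png

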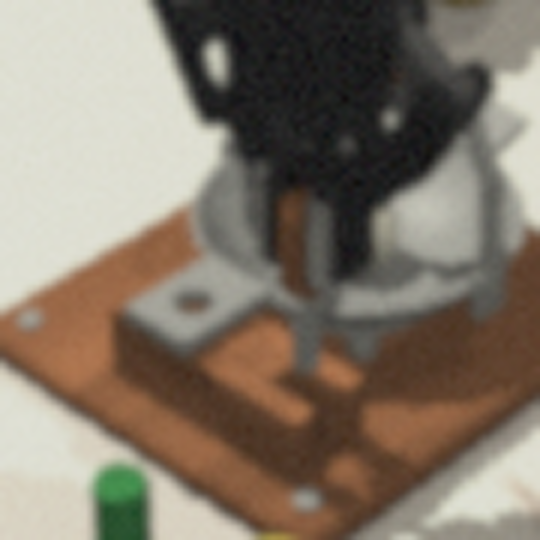

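The shank tip at (305,370) hangs over the slot between the two prongs, whose ends are near (305,412) and (355,380). I'll lower it slowly.

Call:
{"method": "drive_tool", "body": {
  "targets": [
    {"offset": [0, 0.12, 0.4], "angular": [0, 0, 0], "gripper": 1},
    {"offset": [0, 0.12, 0.8], "angular": [0, 0, 0], "gripper": 1},
    {"offset": [0, 0.12, 1.2], "angular": [0, 0, 0], "gripper": 1},
    {"offset": [0, 0.12, 1.6], "angular": [0, 0, 0], "gripper": 1},
    {"offset": [0, 0.12, 1.9], "angular": [0, 0, 0], "gripper": 1}
  ]
}}

```text
t: 5.85
position: [0.5176, -0.1499, 0.0722]
orientation: [[0.34, 0.941, -0.0], [0.941, -0.34, -0.001], [-0.001, 0.0, -1.0]]
ft_force: [-0.7, -0.0, -0.6]
grip_width: 0.197
```

```bash
python3 go.py 0.5177 -0.1502 0.055 -0.345
```

```text
det 1 off cm [-0.02  0.02  1.72] ang [ 0.    0.01 -0.02]
pos [ 0.5176 -0.1499  0.0722] yaw -0.3464 ft [-0.7 -0.  -0.6] grip 0.197 t 5.85 q [-0.423  0.545  1.687 -0.002  0.909 -0.076]
```

No contact force, and the tip is about 10 mm inside the slot. I'll finish lowering it.

Call:
{"method": "drive_tool", "body": {
  "targets": [
    {"offset": [0, 0, 0.5], "angular": [0, 0, 0], "gripper": 1},
    {"offset": [0, 0, 1], "angular": [0, 0, 0], "gripper": 1},
    {"offset": [0, 0, 1.4], "angular": [0, 0, 0], "gripper": 1},
    {"offset": [0, 0, 1.65], "angular": [0, 0, 0], "gripper": 1},
    {"offset": [0, 0, 1.75], "angular": [0, 0, 0], "gripper": 1}
  ]
}}

```text
t: 6.35
position: [0.5175, -0.1499, 0.0548]
orientation: [[0.34, 0.941, -0.001], [0.941, -0.34, -0.001], [-0.001, -0.0, -1.0]]
ft_force: [-2.5, 1.5, 8.4]
grip_width: 0.194
```

```bash
python3 go.py 0.5177 -0.1502 0.0545 -0.345
```

```text
det 1 off cm [-0.02  0.03  0.03] ang [-0.    0.01 -0.02]
pos [ 0.5175 -0.1499  0.0548] yaw -0.3464 ft [-2.5  1.5  8.4] grip 0.194 t 6.35 q [-0.423  0.571  1.702 -0.002  0.869 -0.076]
```

Contact is at the expected height (8 N up), so the collar is seated. Releasing and rising.

Call:
{"method": "drive_tool", "body": {
  "targets": [
    {"offset": [0, 0, 0], "angular": [0, 0, 0], "gripper": 2.2},
    {"offset": [0, 0, 0], "angular": [0, 0, 0], "gripper": 2.8},
    {"offset": [0, 0, 0], "angular": [0, 0, 0], "gripper": 3.6},
    {"offset": [0, 0, 0], "angular": [0, 0, 0], "gripper": 3.6},
    {"offset": [0, 0, 0], "angular": [0, 0, 0], "gripper": 3.6}
  ]
}}

```text
t: 6.85
position: [0.5175, -0.1499, 0.0548]
orientation: [[0.339, 0.941, -0.001], [0.941, -0.339, -0.001], [-0.001, -0.0, -1.0]]
ft_force: [0.0, 0.5, -0.1]
grip_width: 0.422
```

Call:
{"method": "drive_tool", "body": {
  "targets": [
    {"offset": [0, 0, -0.5], "angular": [0, 0, 0], "gripper": 3.6},
    {"offset": [0, 0, -2], "angular": [0, 0, 0], "gripper": 3.6},
    {"offset": [0, 0, -5], "angular": [0, 0, 0], "gripper": 3.6},
    {"offset": [0, 0, -9], "angular": [0, 0, 0], "gripper": 4},
    {"offset": [0, 0, -13], "angular": [0, 0, 0], "gripper": 5}
  ]
}}

```text
t: 7.35
position: [0.5172, -0.1496, 0.1863]
orientation: [[0.34, 0.941, -0.001], [0.941, -0.34, -0.001], [-0.001, -0.001, -1.0]]
ft_force: [0.6, -1.1, 0.2]
grip_width: 0.588
```

```bash
python3 go.py 0.5375 -0.2458 0.20 1.226;  python3 - <<'E'
from h import *
b=snap('side')
cv2.imwrite('pics/m7.png',cv2.resize(b['img'][175:285,265:395],None,fx=5,fy=5,interpolation=2)[:,:,::-1])
E
```

```text
det 1 off cm [-8.36  5.17 -1.36] ang [ -0.02   0.   -18.02]
pos [ 0.5172 -0.1496  0.1863] yaw -0.3464 ft [ 0.6 -1.1  0.2] grip 0.588 t 7.35 q [-4.230e-01  4.070e-01  1.556e+00 -1.000e-03  1.180e+00 -7.600e-02]
```

View pics/m7.png

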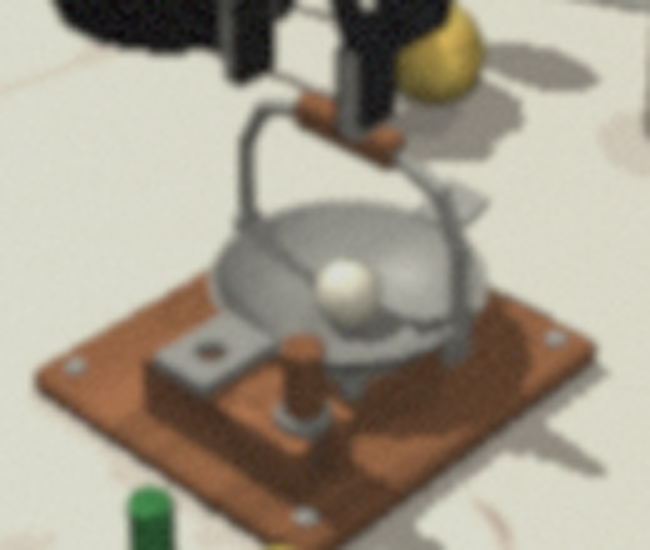

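The pin stands upright in the notch, collar flat at about (303,415). Dish and ball are unchanged. Next is the handle.

Call:
{"method": "drive_tool", "body": {
  "targets": [
    {"offset": [-1.5, 1, -1], "angular": [0, 0, -1.5], "gripper": 5},
    {"offset": [-3, 2, -1.3], "angular": [0, 0, -3], "gripper": 5},
    {"offset": [-5, 3, -1.3], "angular": [0, 0, -4.5], "gripper": 5},
    {"offset": [-7, 4.2, -1.3], "angular": [0, 0, -6], "gripper": 5},
    {"offset": [-8.2, 5.2, -1.3], "angular": [0, 0, -7.5], "gripper": 5}
  ]
}}

```text
t: 7.9
position: [0.5413, -0.2471, 0.2076]
orientation: [[-0.308, 0.951, 0.01], [0.951, 0.308, -0.006], [-0.009, 0.008, -1.0]]
ft_force: [-0.4, 0.5, 0.3]
grip_width: 0.587
```

Call:
{"method": "drive_tool", "body": {
  "targets": [
    {"offset": [0, 0, 0], "angular": [0, 0, -1.5], "gripper": 5},
    {"offset": [0, 0, 0], "angular": [0, 0, -3], "gripper": 5},
    {"offset": [0, 0, 0], "angular": [0, 0, -4.5], "gripper": 5},
    {"offset": [0, 0, 0], "angular": [0, 0, -6], "gripper": 5},
    {"offset": [0, 0, 0], "angular": [0, 0, -7.5], "gripper": 5}
  ]
}}

```text
t: 8.4
position: [0.5413, -0.2471, 0.2077]
orientation: [[-0.826, 0.563, 0.01], [0.563, 0.826, -0.006], [-0.012, 0.001, -1.0]]
ft_force: [-0.0, -0.1, -0.5]
grip_width: 0.585
```

```bash
python3 go.py 0.538 -0.2457 0.15 1.226
```

```text
det 1 off cm [ 0.42 -0.07  5.76] ang [-0.01  0.14 -2.9 ]
pos [ 0.5413 -0.2471  0.2077] yaw 0.9726 ft [-0.  -0.1 -0.5] grip 0.585 t 8.4 q [-0.557  0.482  1.371  0.     1.277 -1.53 ]
```

Call:
{"method": "drive_tool", "body": {
  "targets": [
    {"offset": [0.4, -0.07, 1], "angular": [0, 0.14, -1.4], "gripper": 5},
    {"offset": [0.4, -0.07, 2], "angular": [0, 0.14, -2.9], "gripper": 5},
    {"offset": [0.4, -0.07, 3.5], "angular": [0, 0.14, -2.9], "gripper": 5},
    {"offset": [0.4, -0.07, 4.5], "angular": [0, 0.14, -2.9], "gripper": 5},
    {"offset": [0.4, -0.07, 4.5], "angular": [0, 0.14, -2.9], "gripper": 5}
  ]
}}

```text
t: 8.9
position: [0.5372, -0.2452, 0.1612]
orientation: [[-0.941, 0.339, -0.003], [0.339, 0.941, 0.001], [0.003, -0.0, -1.0]]
ft_force: [0.1, 0.7, 0.9]
grip_width: 0.587
```

```bash
python3 go.py 0.538 -0.2457 0.1015 1.226;  python3 - <<'E'
from h import *
b=snap('side')
cv2.imwrite('pics/m8.png',cv2.resize(b['img'][165:275,265:395],None,fx=5,fy=5,interpolation=2)[:,:,::-1])
E
```

```text
det 1 off cm [-0.11 -0.02  5.97] ang [-0.   -0.04 -0.01]
pos [ 0.5372 -0.2452  0.1612] yaw 1.2253 ft [0.1 0.7 0.9] grip 0.587 t 8.9 q [-5.570e-01  5.230e-01  1.436e+00 -1.000e-03  1.186e+00 -1.782e+00]
```

View pics/m8.png

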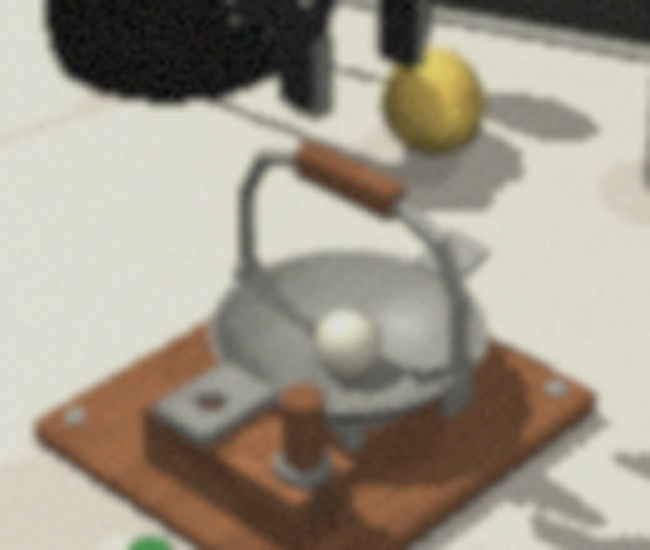

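Fingertips at (305,110) and (400,65) straddle the bar, which is centred at (350,180). I'll descend, then close in stages.

Call:
{"method": "drive_tool", "body": {
  "targets": [
    {"offset": [-0.08, 0, 1.5], "angular": [0, 0, 0], "gripper": 4.5},
    {"offset": [-0.08, 0, 3.2], "angular": [0, 0, 0], "gripper": 4.5},
    {"offset": [-0.08, 0, 4.8], "angular": [0, 0, 0], "gripper": 4},
    {"offset": [-0.08, 0, 5.7], "angular": [0, 0, 0], "gripper": 3},
    {"offset": [-0.08, 0, 5.95], "angular": [0, 0, 0], "gripper": 2.4}
  ],
  "grip_force": 30
}}

```text
t: 9.45
position: [0.5383, -0.2457, 0.1023]
orientation: [[-0.941, 0.339, -0.002], [0.339, 0.941, 0.0], [0.002, -0.001, -1.0]]
ft_force: [-0.5, 0.4, 0.4]
grip_width: 0.284
```

Call:
{"method": "drive_tool", "body": {
  "targets": [
    {"offset": [0, 0, 0], "angular": [0, 0, 0], "gripper": 2},
    {"offset": [0, 0, 0], "angular": [0, 0, 0], "gripper": 1.8},
    {"offset": [0, 0, 0], "angular": [0, 0, 0], "gripper": 1.6},
    {"offset": [0, 0, 0], "angular": [0, 0, 0], "gripper": 1.5},
    {"offset": [0, 0, 0], "angular": [0, 0, 0], "gripper": 1.4}
  ]
}}

```text
t: 9.95
position: [0.5386, -0.2456, 0.1028]
orientation: [[-0.941, 0.339, -0.002], [0.339, 0.941, 0.0], [0.001, -0.0, -1.0]]
ft_force: [0.1, 1.4, 1.7]
grip_width: 0.164
```

```bash
python3 go.py 0.538 -0.2457 0.1015 1.226
```

```text
det 1 off cm [ 0.05 -0.03  0.13] ang [-0.   -0.02 -0.01]
pos [ 0.5386 -0.2456  0.1028] yaw 1.2254 ft [0.1 1.4 1.7] grip 0.164 t 9.95 q [-5.570e-01  5.870e-01  1.501e+00 -1.000e-03  1.055e+00 -1.782e+00]
```

Call:
{"method": "drive_tool", "body": {
  "targets": [
    {"offset": [0, 0, 0.05], "angular": [0, 0, 0], "gripper": 1.3},
    {"offset": [0, 0, 0.1], "angular": [0, 0, 0], "gripper": 1.2},
    {"offset": [0, 0, 0.1], "angular": [0, 0, 0], "gripper": 1.1},
    {"offset": [0, 0, 0.1], "angular": [0, 0, 0], "gripper": 1},
    {"offset": [0, 0, 0.1], "angular": [0, 0, 0], "gripper": 0.8}
  ]
}}

```text
t: 10.45
position: [0.5389, -0.2455, 0.1022]
orientation: [[-0.941, 0.339, -0.001], [0.339, 0.941, -0.0], [0.001, -0.0, -1.0]]
ft_force: [0.8, 3.7, 4.9]
grip_width: 0.137
```

Call:
{"method": "drive_tool", "body": {
  "targets": [
    {"offset": [0, 0, 0], "angular": [0, 0, 0], "gripper": 0.6},
    {"offset": [0, 0, 0], "angular": [0, 0, 0], "gripper": 0.4},
    {"offset": [0, 0, 0], "angular": [0, 0, 0], "gripper": 0.4}
  ],
  "grip_force": 80
}}

```text
t: 10.75
position: [0.539, -0.2455, 0.1023]
orientation: [[-0.941, 0.339, -0.001], [0.339, 0.941, -0.0], [0.0, -0.0, -1.0]]
ft_force: [0.6, 3.5, 4.4]
grip_width: 0.124
```

```bash
python3 go.py 0.538 -0.2457 0.1545 1.226; cat >> h.py <<'E'
def dish():
    b=snap('side'); im=b['img'].astype(int)
    return b
E
```

```text
det 1 off cm [ 0.09 -0.05 -5.22] ang [-0.   -0.01 -0.01]
pos [ 0.539  -0.2455  0.1023] yaw 1.2254 ft [0.6 3.5 4.4] grip 0.124 t 10.75 q [-0.557  0.588  1.501 -0.     1.053 -1.782]
```

The bar is gripped firmly. Smooth straight lift.

Call:
{"method": "drive_tool", "body": {
  "targets": [
    {"offset": [0, 0, -0.1], "angular": [0, 0, 0], "gripper": 0.4},
    {"offset": [0, 0, -0.3], "angular": [0, 0, 0], "gripper": 0.4},
    {"offset": [0, 0, -0.6], "angular": [0, 0, 0], "gripper": 0.4},
    {"offset": [0, 0, -1], "angular": [0, 0, 0], "gripper": 0.4},
    {"offset": [0, 0, -1.4], "angular": [0, 0, 0], "gripper": 0.4}
  ]
}}

```text
t: 11.25
position: [0.5388, -0.2456, 0.1164]
orientation: [[-0.941, 0.339, -0.001], [0.339, 0.941, 0.0], [0.001, -0.0, -1.0]]
ft_force: [0.3, 0.9, -3.5]
grip_width: 0.127
```

Call:
{"method": "drive_tool", "body": {
  "targets": [
    {"offset": [0, 0, -0.4], "angular": [0, 0, 0], "gripper": 0.4},
    {"offset": [0, 0, -0.8], "angular": [0, 0, 0], "gripper": 0.4},
    {"offset": [0, 0, -1.2], "angular": [0, 0, 0], "gripper": 0.4},
    {"offset": [0, 0, -1.6], "angular": [0, 0, 0], "gripper": 0.4},
    {"offset": [0, 0, -2], "angular": [0, 0, 0], "gripper": 0.4}
  ]
}}

```text
t: 11.75
position: [0.5388, -0.2456, 0.1368]
orientation: [[-0.941, 0.339, -0.001], [0.339, 0.941, -0.0], [0.001, -0.0, -1.0]]
ft_force: [0.1, -0.2, -3.9]
grip_width: 0.122
```

Call:
{"method": "drive_tool", "body": {
  "targets": [
    {"offset": [0, 0, -0.4], "angular": [0, 0, 0], "gripper": 0.4},
    {"offset": [0, 0, -0.8], "angular": [0, 0, 0], "gripper": 0.4},
    {"offset": [0, 0, -1.2], "angular": [0, 0, 0], "gripper": 0.4},
    {"offset": [0, 0, -1.5], "angular": [0, 0, 0], "gripper": 0.4},
    {"offset": [0, 0, -1.6], "angular": [0, 0, 0], "gripper": 0.4}
  ]
}}

```text
t: 12.25
position: [0.539, -0.2457, 0.1532]
orientation: [[-0.941, 0.339, -0.0], [0.339, 0.941, -0.0], [0.0, -0.0, -1.0]]
ft_force: [0.3, -0.6, -4.2]
grip_width: 0.123
```

```bash
python3 go.py 0.538 -0.2457 0.1545 1.226;python3 - <<'E'
from h import *
b=snap('side')
cv2.imwrite('pics/m9.png',cv2.resize(b['img'][150:275,265:395],None,fx=4.5,fy=4.5,interpolation=2)[:,:,::-1])
E
```

```text
det 1 off cm [ 0.09 -0.04 -0.13] ang [-0.   -0.   -0.01]
pos [ 0.539  -0.2457  0.1532] yaw 1.2253 ft [ 0.3 -0.6 -4.2] grip 0.123 t 12.25 q [-0.557  0.532  1.444 -0.     1.166 -1.782]
```

View pics/m9.png

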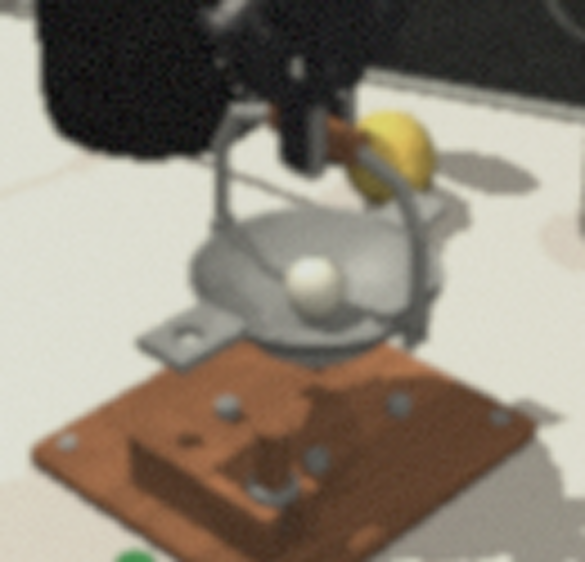

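The dish is lifted level with the ball in the middle at (315,287) and the pin still parked. Now the smooth clockwise turn (+z of the tool).

Call:
{"method": "drive_tool", "body": {
  "targets": [
    {"offset": [0, 0, 0], "angular": [0, 0, 0.1], "gripper": 0.4},
    {"offset": [0, 0, 0], "angular": [0, 0, 0.3], "gripper": 0.4},
    {"offset": [0, 0, 0], "angular": [0, 0, 0.6], "gripper": 0.4},
    {"offset": [0, 0, 0], "angular": [0, 0, 1], "gripper": 0.4},
    {"offset": [0, 0, 0], "angular": [0, 0, 1.4], "gripper": 0.4}
  ]
}}

```text
t: 12.8
position: [0.5389, -0.2456, 0.153]
orientation: [[-0.891, 0.453, -0.001], [0.453, 0.891, -0.0], [0.001, -0.0, -1.0]]
ft_force: [0.9, -0.3, -3.9]
grip_width: 0.125
```

Call:
{"method": "drive_tool", "body": {
  "targets": [
    {"offset": [0, 0, 0], "angular": [0, 0, 0.45], "gripper": 0.4},
    {"offset": [0, 0, 0], "angular": [0, 0, 0.9], "gripper": 0.4},
    {"offset": [0, 0, 0], "angular": [0, 0, 1.35], "gripper": 0.4},
    {"offset": [0, 0, 0], "angular": [0, 0, 1.8], "gripper": 0.4},
    {"offset": [0, 0, 0], "angular": [0, 0, 2.2], "gripper": 0.4}
  ]
}}

```text
t: 13.3
position: [0.5389, -0.2456, 0.1529]
orientation: [[-0.787, 0.617, -0.001], [0.617, 0.787, 0.0], [0.001, -0.001, -1.0]]
ft_force: [0.0, 0.1, -4.3]
grip_width: 0.125
```

```bash
cat > ball.py <<'E'
from h import *
b=snap('side');im=b['img'];hsv=cv2.cvtColor(im,cv2.COLOR_RGB2HSV)
m=((im.min(2)>165)).astype('u1');m[:195]=0;m[245:]=0;m[:,:315]=0;m[:,355:]=0
n,l,s,c=cv2.connectedComponentsWithStats(m)
for i in range(1,n):
    if 10<s[i,4]<400: print('ball cand',s[i].tolist(),c[i].round(1))
E
python3 go.py 0.539 -0.2457 0.1535 -0.345; python3 ball.py
```

```text
det 1 off cm [-0.02  0.   -0.06] ang [-1.000e-02 -0.000e+00  1.433e+01]
pos [ 0.5389 -0.2456  0.1529] yaw 0.9055 ft [ 0.   0.1 -4.3] grip 0.125 t 13.3 q [-5.570e-01  5.330e-01  1.444e+00 -1.000e-03  1.166e+00 -1.462e+00]
ball cand [315, 195, 4, 5, 16] [316.2 196.7]
ball cand [338, 195, 7, 2, 11] [341.5 195.4]
ball cand [329, 207, 10, 8, 58] [333.7 210.3]
ball cand [344, 207, 4, 4, 11] [345.5 208.8]
```

The ball is still at about the same pixel as before, (334,210) against (335,213), so I'll continue.

Call:
{"method": "drive_tool", "body": {
  "targets": [
    {"offset": [0, 0, 0], "angular": [0, 0, 0.45], "gripper": 0.4},
    {"offset": [0, 0, 0], "angular": [0, 0, 0.9], "gripper": 0.4},
    {"offset": [0, 0, 0], "angular": [0, 0, 1.35], "gripper": 0.4},
    {"offset": [0, 0, 0], "angular": [0, 0, 1.8], "gripper": 0.4},
    {"offset": [0, 0, 0], "angular": [0, 0, 2.25], "gripper": 0.4}
  ]
}}

```text
t: 13.85
position: [0.5388, -0.2455, 0.1527]
orientation: [[-0.649, 0.761, -0.001], [0.761, 0.649, 0.0], [0.001, -0.001, -1.0]]
ft_force: [-0.6, 0.1, -3.5]
grip_width: 0.124
```

Call:
{"method": "drive_tool", "body": {
  "targets": [
    {"offset": [0, 0, 0], "angular": [0, 0, 0.45], "gripper": 0.4},
    {"offset": [0, 0, 0], "angular": [0, 0, 0.9], "gripper": 0.4},
    {"offset": [0, 0, 0], "angular": [0, 0, 1.35], "gripper": 0.4},
    {"offset": [0, 0, 0], "angular": [0, 0, 1.8], "gripper": 0.4},
    {"offset": [0, 0, 0], "angular": [0, 0, 2.25], "gripper": 0.4}
  ]
}}

```text
t: 14.35
position: [0.5387, -0.2455, 0.1526]
orientation: [[-0.486, 0.874, -0.001], [0.874, 0.486, 0.0], [0.001, -0.001, -1.0]]
ft_force: [-0.1, 0.1, -4.9]
grip_width: 0.125
```

Call:
{"method": "drive_tool", "body": {
  "targets": [
    {"offset": [0, 0, 0], "angular": [0, 0, 0.45], "gripper": 0.4},
    {"offset": [0, 0, 0], "angular": [0, 0, 0.9], "gripper": 0.4},
    {"offset": [0, 0, 0], "angular": [0, 0, 1.35], "gripper": 0.4},
    {"offset": [0, 0, 0], "angular": [0, 0, 1.8], "gripper": 0.4},
    {"offset": [0, 0, 0], "angular": [0, 0, 2.25], "gripper": 0.4}
  ]
}}

```text
t: 14.85
position: [0.5387, -0.2455, 0.1525]
orientation: [[-0.304, 0.953, -0.002], [0.953, 0.304, 0.0], [0.001, -0.001, -1.0]]
ft_force: [-0.9, 0.4, -4.1]
grip_width: 0.12
```

Call:
{"method": "drive_tool", "body": {
  "targets": [
    {"offset": [0, 0, 0], "angular": [0, 0, 0.45], "gripper": 0.4},
    {"offset": [0, 0, 0], "angular": [0, 0, 0.9], "gripper": 0.4},
    {"offset": [0, 0, 0], "angular": [0, 0, 1.35], "gripper": 0.4},
    {"offset": [0, 0, 0], "angular": [0, 0, 1.8], "gripper": 0.4},
    {"offset": [0, 0, 0], "angular": [0, 0, 2.25], "gripper": 0.4}
  ]
}}

```text
t: 15.35
position: [0.5386, -0.2455, 0.1523]
orientation: [[-0.111, 0.994, -0.002], [0.994, 0.111, 0.001], [0.001, -0.002, -1.0]]
ft_force: [0.2, 0.1, -3.3]
grip_width: 0.122
```

```bash
python3 go.py 0.539 -0.2457 0.1535 -0.345; python3 ball.py
```

```text
det 1 off cm [-0.03  0.04 -0.12] ang [-0.02 -0.    5.23]
pos [ 0.5386 -0.2455  0.1523] yaw 0.111 ft [ 0.2  0.1 -3.3] grip 0.122 t 15.35 q [-5.570e-01  5.330e-01  1.444e+00 -1.000e-03  1.166e+00 -6.680e-01]
ball cand [315, 195, 11, 5, 38] [318.9 196.4]
ball cand [329, 207, 10, 8, 61] [333.7 210.4]
ball cand [342, 207, 9, 7, 45] [346.2 210.1]
```

Call:
{"method": "drive_tool", "body": {
  "targets": [
    {"offset": [0, 0, 0], "angular": [0, 0, 0.45], "gripper": 0.4},
    {"offset": [0, 0, 0], "angular": [0, 0, 0.9], "gripper": 0.4},
    {"offset": [0, 0, 0], "angular": [0, 0, 1.35], "gripper": 0.4},
    {"offset": [0, 0, 0], "angular": [0, 0, 1.8], "gripper": 0.4},
    {"offset": [0, 0, 0], "angular": [0, 0, 2.25], "gripper": 0.4}
  ]
}}

```text
t: 15.9
position: [0.5386, -0.2454, 0.1522]
orientation: [[0.088, 0.996, -0.002], [0.996, -0.088, 0.001], [0.001, -0.002, -1.0]]
ft_force: [-0.6, -0.2, -4.8]
grip_width: 0.12
```

Call:
{"method": "drive_tool", "body": {
  "targets": [
    {"offset": [0, 0, 0], "angular": [0, 0, 0.45], "gripper": 0.4},
    {"offset": [0, 0, 0], "angular": [0, 0, 0.9], "gripper": 0.4},
    {"offset": [0, 0, 0], "angular": [0, 0, 1.3], "gripper": 0.4},
    {"offset": [0, 0, 0], "angular": [0, 0, 1.65], "gripper": 0.4},
    {"offset": [0, 0, 0], "angular": [0, 0, 1.95], "gripper": 0.4}
  ]
}}

```text
t: 16.4
position: [0.5385, -0.2454, 0.1521]
orientation: [[0.256, 0.967, -0.002], [0.967, -0.256, 0.001], [0.0, -0.002, -1.0]]
ft_force: [-0.7, -0.4, -3.0]
grip_width: 0.119
```

Call:
{"method": "drive_tool", "body": {
  "targets": [
    {"offset": [0, 0, 0], "angular": [0, 0, 0.3], "gripper": 0.4},
    {"offset": [0, 0, 0], "angular": [0, 0, 0.55], "gripper": 0.4},
    {"offset": [0, 0, 0], "angular": [0, 0, 0.75], "gripper": 0.4},
    {"offset": [0, 0, 0], "angular": [0, 0, 0.85], "gripper": 0.4},
    {"offset": [0, 0, 0], "angular": [0, 0, 0.9], "gripper": 0.4}
  ]
}}

```text
t: 16.9
position: [0.5385, -0.2454, 0.1521]
orientation: [[0.332, 0.943, -0.002], [0.943, -0.332, 0.001], [0.0, -0.002, -1.0]]
ft_force: [0.5, -0.1, -3.3]
grip_width: 0.123
```

Call:
{"method": "drive_tool", "body": {
  "targets": [
    {"offset": [0, 0, 0], "angular": [0, 0, 0], "gripper": 0.4},
    {"offset": [0, 0, 0], "angular": [0, 0, 0], "gripper": 0.4},
    {"offset": [0, 0, 0], "angular": [0, 0, 0], "gripper": 0.4},
    {"offset": [0, 0, 0], "angular": [0, 0, 0], "gripper": 0.4},
    {"offset": [0, 0, 0], "angular": [0, 0, 0], "gripper": 0.4}
  ]
}}

```text
t: 17.4
position: [0.5385, -0.2454, 0.1521]
orientation: [[0.332, 0.943, -0.002], [0.943, -0.332, 0.001], [0.0, -0.002, -1.0]]
ft_force: [-0.2, 0.2, -2.9]
grip_width: 0.127
```

```bash
python3 go.py 0.539 -0.2457 0.1535 -0.345; python3 ball.py;python3 - <<'E'
from h import *
b=snap('side')
cv2.imwrite('pics/m10.png',cv2.resize(b['img'][150:275,265:425],None,fx=4.5,fy=4.5,interpolation=2)[:,:,::-1])
E
```

```text
det 1 off cm [-0.01  0.05 -0.14] ang [-0.03 -0.    0.08]
pos [ 0.5385 -0.2454  0.1521] yaw -0.3381 ft [-0.2  0.2 -2.9] grip 0.127 t 17.4 q [-5.570e-01  5.340e-01  1.444e+00 -1.000e-03  1.166e+00 -2.180e-01]
ball cand [320, 195, 10, 3, 23] [323.8 195.7]
ball cand [338, 195, 7, 2, 11] [341.5 195.4]
ball cand [329, 207, 11, 8, 63] [333.9 210.4]
ball cand [343, 207, 8, 7, 41] [346.8 210.5]
```

View pics/m10.png

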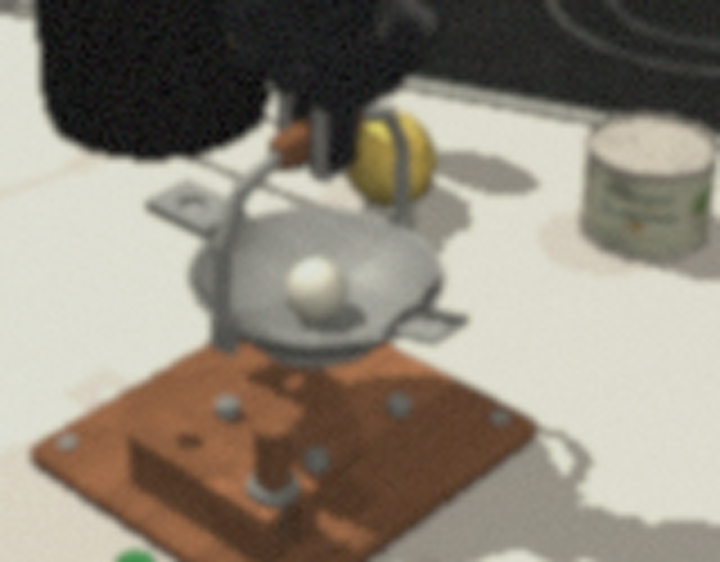

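The dish is turned, with its ear at (185,205) and lip at (450,325) towards the notch's open end. The ball is in the middle at (317,285), the pin is upright in the notch, and tin and lemon are in place. Handing in.

```bash
python3 -c "
from plant import arm
print(arm.close_job())"
```

```text
the job is handed in; nothing more can be done
None
```

The job is done and handed in at t ≈ 17.5 s of the 48 s allowed. No verdict came back.

**What I did:** I drew the pin straight up about 55 mm and parked it in the notch. It met the wood at the expected height with about 8 N, and I let it go there. I then gripped the dish by its bar with 80 N, lifted it about 50 mm straight up and turned it 90° clockwise at roughly 22°/s, without shifting it sideways.

**Last checks before handing in:**

| Check | Result |
|---|---|
| Tool yaw | -0.338 rad, against -0.345 aimed for |
| Tool tilt | About 0.002 rad |
| Tool position | Within about 1–2 mm of the estimated stand axis |
| Ball | Pixel (333.9, 210.4), within 0.2 px of its position early in the turn |
| Grip | Opening about 11 mm on the 12 mm bar, load about 3–4 N |
| Pin | Upright in the notch, collar on the wood |
| Tin and lemon | Look unmoved in the last picture |

- **Not checked:** the kitchen timer is outside the last picture; the arm's path did not go near it. I judged the dish's own level from the tool and the picture, and did not measure it separately.
- **Disagreement:** the handle bar's yaw read -0.29 rad in the first top view, against -0.345 from the board screws and the pin. I used -0.345, and every fit agreed with it.

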